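Take the round-ended rack tag off its display peg

ROBOT

A 6-joint arm with a two-finger parallel gripper is mounted at the origin on the work surface. World frame = base frame: x ahead of the robot, y to its left, z up, the work surface at z = 0. Lengths are in m, angles in rad, forces in N, time in s.
With the tool pointing down it reaches from about 0.425 to 0.95 m from the base axis. Payload 3.5 kg.
Tool frame: the origin (TCP) lies on the centre line of the jaws, within the pads' length; the fingertips stand 25 mm ahead of it and the grasp point (between the pads) lies 6 mm ahead of it (ctrl.finger_overhang is the distance from the TCP to the fingertips, in m); z points along the fingers, y is the line along which they close (so a half turn about z gives the same grasp; the last joint's range is limited). The gripper opens to 85 mm and grips with 20 to 120 N. Pads are 22 mm wide; open, the fingers measure 114 mm over their backs; the gripper's body (76 mm by 85 mm) begins 54 mm behind the grasp point. The pads swing forward as they close: fully open they stand 13 mm farther back than shut.
Start: joints at [1.101, 0.286, 1.577, -0, 1.279, -0.15], TCP at [0.212, 0.641, 0.256] pointing down, gripper open.
Joint ranges: [-2.77, 2.77], [-0.9, 2.22], [0.21, 2.48], [-1.53, 4.67], [0.24, 2.81], [-2.84, 2.84]. Speed limits (rad/s): [2.79, 2.79, 3.14, 3.14, 3.14, 3.14].

INTERFACE

Orientations are given as a unit quaternion [x, y, z, w].
In Python, from plant import get_state, imaging, job, ctrl gives the robot as it stands.
- The arm moves only by the tool jog_arm, never from a script. Its argument "increments" is a list of rows, each an object of numbers: "dx", "dy", "dz": the shift along the world's x, y, z each as a share of 12 cm, from -1 to 1; "ax", "ay", "az": the turn, a rotation vector about the world's x, y, z each as a share of pi/2 rad, from -1 to 1; "gripper": the gripper command: -1 is shut, 1 is fully open, values between are in proportion. A call has 1 to 10 rows; each row is the pose to reach, as a shift and turn from the pose commanded when the call began; what a row does not reach only later rows make up. A row lasts 1/10 s, in which the tool goes at most 50 mm and 8.59 degrees, less where a joint would pass 70% of its speed; a pose out of reach is approached as far as the arm can. A call with a number of a shift or a turn outside -1 to 1 is refused whole. A call with a gripper value outside its range is refused whole. The fingers move at their own pace and stop on an object; "force" is the grip in N (left out, the last holds). Time passes only in rows, so rows that repeat a pose let the fingers close. It gives the time, the measured TCP pose, the force, the opening and the grip force at its end, in the units of the state.
- get_state(): the state, without advancing time (a new reading comes with each control period).
- imaging.read_camera(name): name is "scene" or "top"; returns a dict with "frame" (384x512x3 uint8, blue, green, red), "depth" (384x512 float32, m along the optical axis (not along the pixel's ray), 0 where there is no reading), "camera_matrix" (3x3 intrinsics, pixels), "dist" ([k1, k2, p1, p2, k3] as OpenCV has them; the pictures are not rectified), "extrinsics" (4x4, takes a point from camera to world coordinates). Camera axes: x right, y up, looking along -z (the intrinsics and any distortion apply to the point x, -y, -z); pixel columns grow to the right and rows downward; lengths in m; the calibration is good to about 2 mm. A picture is of the moment at which its call begins.
- job.sign_off(): hands the job in; it is judged then, once.
The state is a dict: "time": time; "qpos": joint angles; "dq": joint speeds; "joint_efforts": joint torques, N m; "eef_pos": TCP position; "tcp_rot": TCP orientation; "contact_force": force on the tool from outside, world axes, zero at the start; "wrist_torque": the same for the moment, N m; "opening": opening from 0.0 (shut) to 1.0 (fully open); "finger_force": force on a finger pad.
Only numpy, scipy, OpenCV 4.12 (cv2) and the standard library are available. Lean on these libraries where they do the work, as an engineer would, in place of code of your own. Each camera call takes 0.05 s, during which the arm holds its last target. There are 200 camera calls.

TASK

Take the round-ended plywood tag off its peg on the display stand: lift it so that it clears the peg's upturned tip as you slide it off, without forcing it against the stand. Then lower it into the open wooden crate and let go of it there. Leave the square-ended tag hanging on its peg.

Things in the scene. Friction and masses are not known exactly. Their poses are not given: they have to be found in the camera images.
- round_tag_mid (a point): Plywood tag with a rounded lower end (disc 64 mm across), hanging on one of the stand's two outer pegs. 8 mm thick, 140 tall, 30-65 g. Point: its centre, half-way up. Solid pick tab 60 wide from 30 to 70 above it; window 36 wide from 6 below to 30 above (side strips 12 wide), hung on the peg; lower end from 6 to 70 below. x: thickness, along the peg; y: width; z: up.
- square_tag_mid (a point): Plywood tag with a square lower end (96 mm wide), hanging on the other outer peg; stays. 8 mm thick, 140 tall, 30-65 g. Point: its centre, half-way up. Solid pick tab 60 wide from 30 to 70 above it; window 36 wide from 6 below to 30 above (side strips 12 wide), hung on the peg; lower end from 6 to 70 below. x: thickness, along the peg; y: width; z: up.
- stand: Fixed wooden stand, base 130 x 270 mm; origin: centre of its underside. Three steel pegs, 6 mm thick, point along +x (away from the robot), at y = -85, 0 (empty), 85, axis height 160. From a cross slat (top 162 high) at x = -30 they run level to x = 44, then turn up; tip ends at x = 53, top 177 high. To pass the tip, raise a tag over 14 but under 30 mm (best 22).
- crate: Fixed open-topped empty wooden crate. Origin: centre of its underside on the table. Outside 200 mm along its x, 160 mm along its y, 60 mm tall; walls and floor 8 mm thick. z is up.
Not all that is in view belongs to the job. Leave any pink or yellow look-alike of the part that bears round_tag_mid alone.

How it is judged:
On the way, in this order (a step that is already met when the one before it is completed fails the run):
1. the round-ended tag is held in the gripper, slid off past the tip of its peg and clear of the stand (x of round_tag_mid in the frame of stand above 0.055 m and contact force between round_tag and stand below 0.1 N and contact force between the fingers and round_tag above 0.5 N), for 0.05 s.
2. the round-ended tag, still held, is lowered into the crate (its centre over the crate and less than 130 mm above the table, so that its lower end is below the crate's rim) (x of round_tag_mid in the frame of crate between -0.1 and 0.1 m and y of round_tag_mid in the frame of crate between -0.08 and 0.08 m and z of round_tag_mid in the frame of crate below 0.13 m and contact force between the fingers and round_tag above 0.5 N), for 0.05 s.
At the end, for the whole second after the job is handed in: The round-ended tag lies, leans or stands still in the crate, let go: its centre within 100 mm along x and 80 mm along y of the crate's middle and under 100 mm above the table. The square-ended tag still hangs, its centre less than 50 mm from where it started (x of round_tag_mid in the frame of crate between -0.1 and 0.1 m and y of round_tag_mid in the frame of crate between -0.08 and 0.08 m and z of round_tag_mid in the frame of crate below 0.1 m and linear speed of round_tag below 0.03 m/s and contact force between round_tag and crate above 0.05 N and distance of square_tag_mid from where it was at the start of the episode below 0.05 m); the robot touches nothing.
It fails at once if the square-ended tag is knocked off its peg (its centre moves more than 50 mm) (distance of square_tag_mid from where it was at the start of the episode above 0.05 m).
It fails at once if the round-ended tag is forced against the stand (more than 20 N) (contact force between round_tag and stand above 20 N).
It also fails if it takes over 42 s, if anything falls off the work surface, if the arm or the gripper's body presses on something with over 40 N, if the wrist force passes 120 N, or if a joint passes its speed limit or range.

## Working session

There is one attempt and no reset: what is moved stays moved. The work goes in short steps, Python scripts to look and compute and a tool call to move; the robot and the scene stay as the last step left them, time stands still between calls to the robot, and variables do not carry over. Pictures are saved under pics/ and viewed, at most 10 in all, crops included, and the job is handed in when it is done.

Besides the shell and the picture viewer there is one more tool, called after "Request:" as name(argument=value, ...) on one line, values as JSON. jog_arm: Moves the arm, as the interface text tells. Shift numbers are shares of 12 cm and turn numbers shares of pi/2 rad, none past 1 either way. Its arguments: {"type":"object","properties":{"increments":{"type":"array"},"force":{"type":"number"}},"required":["increments"]}

```bash
mkdir -p pics; cat > h.py <<'E'
import numpy as np, cv2
from plant import get_state, imaging, job, ctrl
def grab(n,tag):
    c=imaging.read_camera(n); cv2.imwrite(f'pics/{tag}.png',c['frame']); np.savez(f'{tag}.npz',**c); return c
def cloud(c):
    K=np.array(c['camera_matrix']);h,w=c['depth'].shape
    u,v=np.meshgrid(np.arange(w),np.arange(h))
    p=cv2.undistortPoints(np.stack([u,v],-1).reshape(-1,1,2).astype(np.float32),K,np.array(c['dist'])).reshape(h,w,2)
    d=c['depth']; P=np.stack([p[...,0]*d,-p[...,1]*d,-d,np.ones_like(d)],-1)
    W=(P@np.array(c['extrinsics']).T)[...,:3]; W[d==0]=np.nan; return W
E
python3 - <<'E'
from h import *
for n in('scene','top'):
    c=grab(n,n+'0'); print(np.round(c['extrinsics'],3))
print(get_state())
E
```

```text
[[-0.812 -0.45   0.37   0.851]
 [ 0.583 -0.625  0.519  0.597]
 [-0.002  0.638  0.77   0.951]
 [ 0.     0.     0.     1.   ]]
[[-0.012  0.989 -0.148  0.305]
 [-1.    -0.014 -0.014  0.037]
 [-0.016  0.148  0.989  1.114]
 [ 0.     0.     0.     1.   ]]
{'time': 0.1, 'qpos': array([ 1.10099307e+00,  2.87121976e-01,  1.57804325e+00,  2.94528219e-05,
        1.27861635e+00, -1.49980206e-01]), 'dq': array([ 0.00058264, -0.00081664, -0.0025219 , -0.00090737,  0.0012756 ,
        0.00033235]), 'joint_efforts': array([ 1.21856774e-03, -4.07297587e+01, -2.93698364e+01, -1.49353618e-04,
        3.43842716e-03,  4.61026417e-07]), 'eef_pos': array([0.21192134, 0.6402929 , 0.25504866]), 'tcp_rot': array([ 1.59234967e-01,  9.87240106e-01, -1.03802763e-03, -3.47187617e-04]), 'contact_force': array([ 0.09647657, -0.57108103, -0.8833949 ]), 'wrist_torque': array([-0.03121521, -0.00107991, -0.03016726]), 'finger_force': 0.0, 'opening': 0.9982184526031225}
```

View pics/scene0.png

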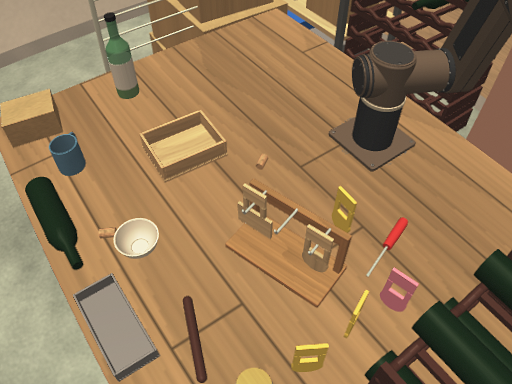

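View pics/top0.png

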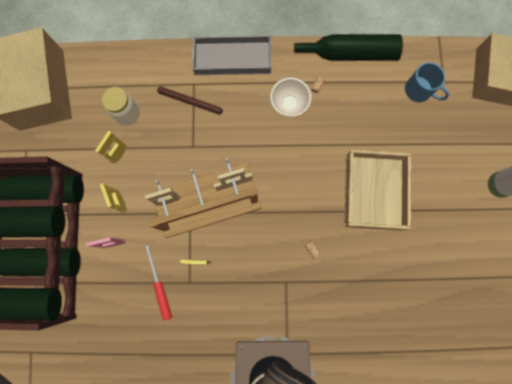

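The scene view shows the stand around (290,240) with tags at (255,210) and (318,248), and the crate at (183,143). In the top view the tags are at (160,195) and (233,178), and the crate is at (379,190). I need a zoom to tell which tag is the round one.

```bash
python3 - <<'E'
from h import *
L=lambda n:dict(np.load(n+'0.npz'))
s,t=L('scene'),L('top')
a=cv2.resize(s['frame'][170:310,215:365],None,fx=4,fy=4,interpolation=cv2.INTER_CUBIC)
cv2.imwrite('pics/z1.png',a)
b=cv2.resize(t['frame'][145:245,140:270],None,fx=6,fy=5.9,interpolation=cv2.INTER_CUBIC)
cv2.imwrite('pics/z2.png',b)
W=cloud(t)
# crate rim points
m=(abs(W[...,2]-.06)<.006); m[:, :335]=0;m[:,425:]=0;m[:140]=0;m[240:]=0
r=cv2.minAreaRect(W[m][:,:2].astype(np.float32)); print('crate',r,m.sum())
# stand things
m=(W[...,2]>.12)&(W[...,2]<.3); m[:, :140]=0;m[:,270:]=0;m[:140]=0;m[245:]=0
n,l,st,ce=cv2.connectedComponentsWithStats(m.astype(np.uint8))
for i in range(1,n):
    if st[i,4]>8: P=W[l==i]; print(ce[i],st[i,4],P.mean(0).round(3),P.min(0).round(3),P.max(0).round(3))
E
```

```text
crate ((0.48301053047180176, -0.2825387120246887), (0.1627424955368042, 0.2027057409286499), 85.97957611083984) 916
[200.37126068 197.39209402] 1872 [0.45  0.166 0.163] [0.383 0.035 0.12 ] [0.539 0.289 0.208]
```

View pics/z1.png

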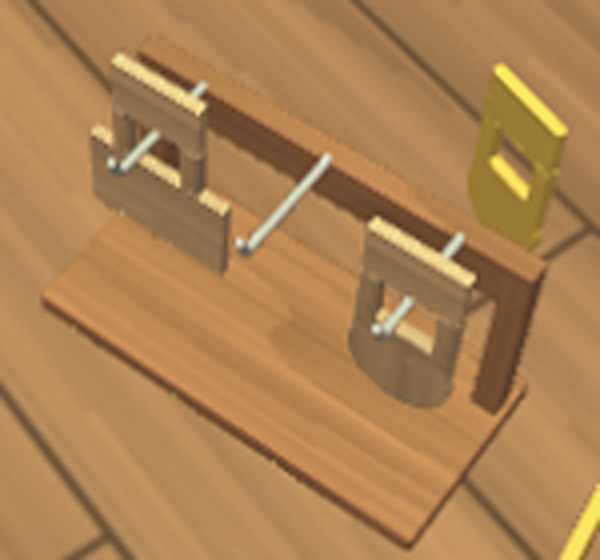

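View pics/z2.png

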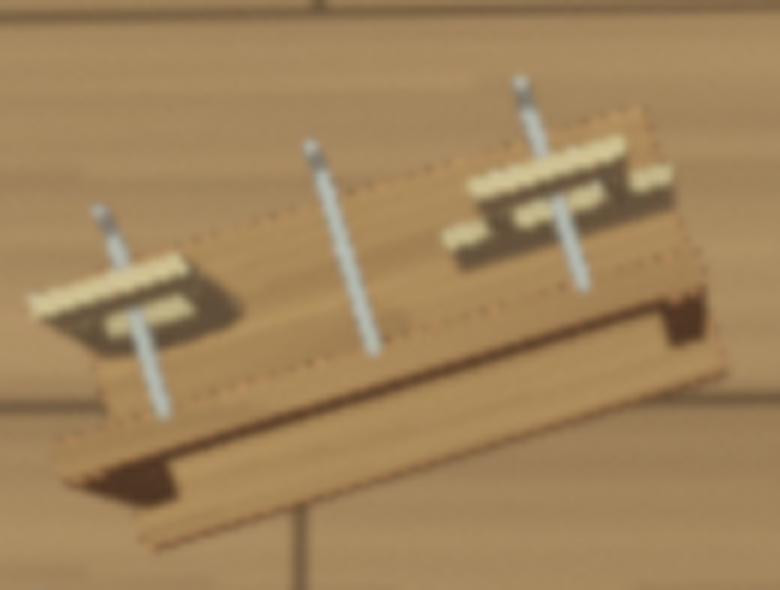

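The round tag hangs on the left (+y) peg, with its tab at about (158,193) in the top view. The square tag is on the right peg.

```bash
python3 - <<'E'
from h import *
t=dict(np.load('top0.npz')); s=dict(np.load('scene0.npz'))
for nm,c in(('top',t),('scene',s)):
    W=cloud(c); X=W[...,0];Y=W[...,1];Z=W[...,2]
    for lab,y0,y1 in(('round',.19,.31),('square',.02,.14)):
        m=(Z>.185)&(Z<.22)&(Y>y0)&(Y<y1)&(X>.38)&(X<.56)
        # exclude slat side
        P=W[m]; r=cv2.minAreaRect(P[:,:2].astype(np.float32)); print(nm,lab,m.sum(),P.mean(0).round(4),r,P[:,2].max())
    m=(Z>.15)&(Z<.17)&(X>.34)&(X<.52)&(Y>0)&(Y<.32)
W=cloud(t)
base=(abs(W[...,2]-.015)<.02)
for n,(u,v) in dict(pegL=(140+163/6,145+410/5.9),tipL=(140+100/6,145+212/5.9),rootM=(140+372/6,145+348/5.9),tipM=(140+311/6,145+150/5.9),rootR=(140+585/6,145+285/5.9),tipR=(140+521/6,145+82/5.9),slatL=(140+60/6,145+465/5.9),slatR=(140+700/6,145+275/5.9)).items():
    # ray at known heights
    K=np.array(t['camera_matrix']);p=cv2.undistortPoints(np.array([[[u,v]]],np.float32),K,np.array(t['dist'])).ravel()
    E=np.array(t['extrinsics']);d=E[:3,:3]@[p[0],-p[1],-1];h=.177 if 'tip' in n else .162
    print(n,(E[:3,3]+d*(h-E[2,3])/d[2]).round(4))
E
```

```text
top round 143 [0.4545 0.2571 0.2004] ((0.4554698169231415, 0.2578774690628052), (0.00881451927125454, 0.05995596572756767), 16.017240524291992) 0.2078058185042886
top square 135 [0.4975 0.0928 0.2009] ((0.49842768907546997, 0.09309205412864685), (0.00865121465176344, 0.05943366140127182), 16.8886775970459) 0.20791124370071756
scene round 232 [0.457  0.261  0.1974] ((0.45639777183532715, 0.2593493163585663), (0.010849643498659134, 0.06031438708305359), 20.031644821166992) 0.20597489465483865
scene square 194 [0.5007 0.0977 0.197 ] ((0.4998580813407898, 0.09592971950769424), (0.011312377639114857, 0.05982654541730881), 16.863433837890625) 0.2066267409175837
pegL [0.411  0.2439 0.162 ]
tipL [0.4877 0.2666 0.177 ]
rootM [0.4345 0.1629 0.162 ]
tipM [0.5111 0.185  0.177 ]
rootR [0.4584 0.0803 0.162 ]
tipR [0.5372 0.1038 0.177 ]
slatL [0.3897 0.2837 0.162 ]
slatR [0.4618 0.0357 0.162 ]
```

```bash
python3 - <<'E'
from h import *
for n in('top','scene'):
    W=cloud(dict(np.load(n+'0.npz')));Z=W[...,2]
    for a,b in((.3,.4),(.4,.5),(.5,.6),(.6,.75)):
        m=(W[...,1]>a)&(W[...,1]<b)&(W[...,0]>.1)&(W[...,0]<.7)
        if m.any():
            i=np.nanargmax(np.where(m,Z,-1)); print(n,a,W.reshape(-1,3)[i].round(3))
E
```

```text
top 0.3 [0.141 0.385 0.555]
top 0.4 [0.145 0.4   0.532]
top 0.5 [0.401 0.519 0.21 ]
top 0.6 [0.397 0.617 0.21 ]
scene 0.3 [0.461 0.399 0.142]
scene 0.4 [0.478 0.408 0.143]
scene 0.5 [0.399 0.57  0.208]
scene 0.6 [0.401 0.636 0.209]
```

Request:
jog_arm(increments=[{"dz": 0.4,"gripper": 1},{"dz": 0.8},{"dz": 0.8}])

```text
$.increments[0]: bad value
```

Request:
jog_arm(increments=[{"dx": 0,"dy": 0,"dz": 0.4,"ax": 0,"ay": 0,"az": 0,"gripper": 1},{"dx": 0,"dy": 0,"dz": 0.8,"ax": 0,"ay": 0,"az": 0,"gripper": 1},{"dx": 0.5,"dy": -0.5,"dz": 0.8,"ax": 0,"ay": 0,"az": -0.1,"gripper": 1},{"dx": 0.8,"dy": -1,"dz": 0.8,"ax": 0,"ay": 0,"az": -0.2,"gripper": 1},{"dx": 0.8,"dy": -1,"dz": 0.8,"ax": 0,"ay": 0,"az": -0.3,"gripper": 1},{"dx": 0.8,"dy": -1,"dz": 0.8,"ax": 0,"ay": 0,"az": -0.4,"gripper": 1},{"dx": 0.8,"dy": -1,"dz": 0.8,"ax": 0,"ay": 0,"az": -0.5,"gripper": 1},{"dx": 0.8,"dy": -1,"dz": 0.8,"ax": 0,"ay": 0,"az": -0.62,"gripper": 1},{"dx": 0.8,"dy": -1,"dz": 0.8,"ax": 0,"ay": 0,"az": -0.62,"gripper": 1}], force=40)

```text
time: 1.0
eef_pos: [0.3082, 0.5203, 0.3516]
tcp_rot: [0.605, 0.796, -0.001, -0.0]
contact_force: [-1.1, -1.4, 0.1]
opening: 1.002
finger_force: 0.0
```

Request:
jog_arm(increments=[{"dx": 0.3,"dy": -0.4,"dz": 0,"ax": 0,"ay": 0,"az": 0,"gripper": 1},{"dx": 0.6,"dy": -0.8,"dz": 0,"ax": 0,"ay": 0,"az": 0,"gripper": 1},{"dx": 0.6,"dy": -1,"dz": 0,"ax": 0,"ay": 0,"az": 0,"gripper": 1},{"dx": 0.6,"dy": -1,"dz": 0,"ax": 0,"ay": 0,"az": 0,"gripper": 1},{"dx": 0.6,"dy": -1,"dz": 0,"ax": 0,"ay": 0,"az": 0,"gripper": 1}])

```text
time: 1.5
eef_pos: [0.3804, 0.4001, 0.352]
tcp_rot: [0.603, 0.797, -0.0, -0.0]
contact_force: [0.2, -0.6, 0.7]
opening: 1.003
finger_force: 0.0
```

Request:
jog_arm(increments=[{"dx": 0.3,"dy": -0.4,"dz": 0,"ax": 0,"ay": 0,"az": 0,"gripper": 1},{"dx": 0.6,"dy": -0.8,"dz": 0,"ax": 0,"ay": 0,"az": 0,"gripper": 1},{"dx": 0.6,"dy": -1,"dz": 0,"ax": 0,"ay": 0,"az": 0,"gripper": 1},{"dx": 0.6,"dy": -1,"dz": 0,"ax": 0,"ay": 0,"az": 0,"gripper": 1},{"dx": 0.6,"dy": -1,"dz": 0,"ax": 0,"ay": 0,"az": 0,"gripper": 1}])

```text
time: 2.0
eef_pos: [0.4522, 0.2812, 0.3521]
tcp_rot: [0.603, 0.798, 0.0, -0.0]
contact_force: [0.5, 0.4, -0.3]
opening: 1.002
finger_force: 0.0
```

```bash
python3 - <<'E'
from h import *
from scipy.spatial.transform import Rotation as R
s=get_state();print(s['time'],s['eef_pos'].round(4),R.from_quat(s['tcp_rot']).as_matrix().round(3),s['contact_force'].round(2),ctrl.finger_overhang)
y=R.from_quat(s['tcp_rot']).as_matrix()[:,1];print(np.degrees(np.arctan2(y[1],y[0])))
E
```

```text
2.0 [0.4522 0.2812 0.3521] [[-0.273  0.962 -0.001]
 [ 0.962  0.273  0.001]
 [ 0.001 -0.    -1.   ]] [ 0.45  0.38 -0.27] 0.025
15.852043715642655
```

Request:
jog_arm(increments=[{"dx": 0.03,"dy": -0.19,"dz": -0.2,"ax": 0,"ay": 0,"az": 0,"gripper": 1},{"dx": 0.03,"dy": -0.19,"dz": -0.4,"ax": 0,"ay": 0,"az": 0,"gripper": 1},{"dx": 0.03,"dy": -0.19,"dz": -0.7,"ax": 0,"ay": 0,"az": 0,"gripper": 1},{"dx": 0.03,"dy": -0.19,"dz": -0.9,"ax": 0,"ay": 0,"az": 0,"gripper": 1},{"dx": 0.03,"dy": -0.19,"dz": -0.9,"ax": 0,"ay": 0,"az": 0,"gripper": 1},{"dx": 0.03,"dy": -0.19,"dz": -0.9,"ax": 0,"ay": 0,"az": 0,"gripper": 1}])

```text
time: 2.6
eef_pos: [0.4554, 0.2594, 0.2446]
tcp_rot: [0.602, 0.799, -0.0, -0.0]
contact_force: [1.1, -0.3, 0.2]
opening: 0.999
finger_force: 0.0
```

```bash
python3 - <<'E'
from h import *
c=grab('scene','s1')
cv2.imwrite('pics/z3.png',cv2.resize(c['frame'][120:310,215:400],None,fx=3,fy=3,interpolation=cv2.INTER_CUBIC))
E
```

```text
(no output)
```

View pics/z3.png

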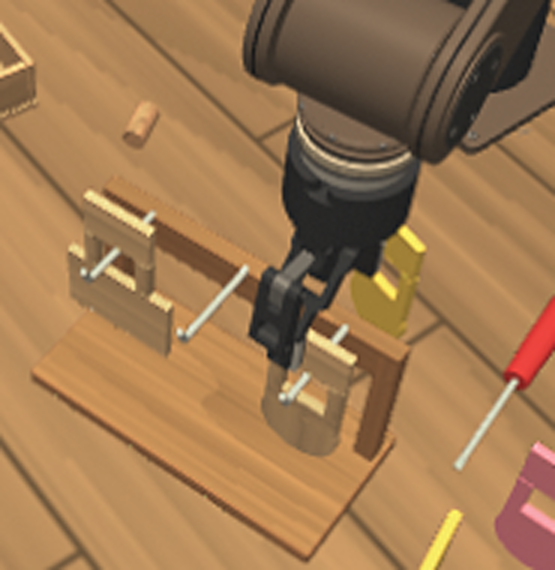

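The near finger is in front of the tag tab at about (285,340), and the other is hidden behind it. The jaws straddle the tab as planned, so I descend and close.

Request:
jog_arm(increments=[{"dx": 0,"dy": -0.01,"dz": -0.15,"ax": 0,"ay": 0,"az": 0,"gripper": 1},{"dx": 0,"dy": -0.01,"dz": -0.33,"ax": 0,"ay": 0,"az": 0,"gripper": 1},{"dx": 0,"dy": -0.01,"dz": -0.33,"ax": 0,"ay": 0,"az": 0,"gripper": 0},{"dx": 0,"dy": -0.01,"dz": -0.33,"ax": 0,"ay": 0,"az": 0,"gripper": -0.5},{"dx": 0,"dy": -0.01,"dz": -0.33,"ax": 0,"ay": 0,"az": 0,"gripper": -1},{"dx": 0,"dy": -0.01,"dz": -0.33,"ax": 0,"ay": 0,"az": 0,"gripper": -1},{"dx": 0,"dy": -0.01,"dz": -0.33,"ax": 0,"ay": 0,"az": 0,"gripper": -1},{"dx": 0,"dy": -0.01,"dz": -0.33,"ax": 0,"ay": 0,"az": 0,"gripper": -1},{"dx": 0,"dy": -0.01,"dz": -0.33,"ax": 0,"ay": 0,"az": 0,"gripper": -1},{"dx": 0,"dy": -0.01,"dz": -0.33,"ax": 0,"ay": 0,"az": 0,"gripper": -1}], force=40)

```text
time: 3.65
eef_pos: [0.4562, 0.2569, 0.2056]
tcp_rot: [0.603, 0.798, 0.001, 0.0]
contact_force: [-0.5, 0.2, 5.1]
opening: 0.083
finger_force: 43.1
```

Request:
jog_arm(increments=[{"dx": 0,"dy": 0,"dz": 0.04,"ax": 0,"ay": 0,"az": 0,"gripper": -1},{"dx": 0,"dy": 0,"dz": 0.08,"ax": 0,"ay": 0,"az": 0,"gripper": -1},{"dx": 0,"dy": 0,"dz": 0.12,"ax": 0,"ay": 0,"az": 0,"gripper": -1},{"dx": 0,"dy": 0,"dz": 0.18,"ax": 0,"ay": 0,"az": 0,"gripper": -1},{"dx": 0,"dy": 0,"dz": 0.18,"ax": 0,"ay": 0,"az": 0,"gripper": -1},{"dx": 0,"dy": 0,"dz": 0.18,"ax": 0,"ay": 0,"az": 0,"gripper": -1}])

```text
time: 4.25
eef_pos: [0.4559, 0.2568, 0.2266]
tcp_rot: [0.603, 0.798, 0.0, 0.0]
contact_force: [-0.3, -0.5, -0.2]
opening: 0.082
finger_force: 42.4
```

```bash
python3 - <<'E'
from h import *
c=grab('scene','s2')
cv2.imwrite('pics/z4.png',cv2.resize(c['frame'][180:300,240:360],None,fx=5,fy=5,interpolation=cv2.INTER_CUBIC))
W=cloud(c)
for u,v in((318,258),(312,262),(322,265)): print(W[v,u].round(3))
E
```

```text
[0.457 0.268 0.118]
[0.46  0.256 0.087]
[0.453 0.279 0.099]
```

View pics/z4.png

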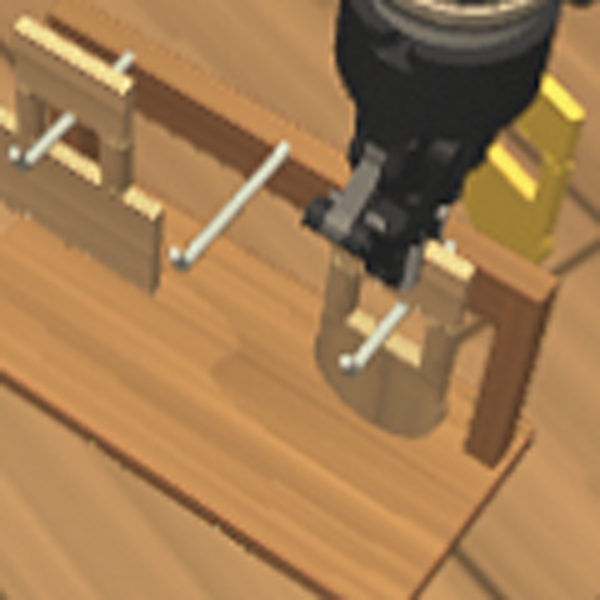

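The tag has risen about 21 mm: its window's lower edge, near (390,335) in the crop, is now just below the peg. Next I slide it off along the peg.

Request:
jog_arm(increments=[{"dx": 0.06,"dy": 0.017,"dz": 0,"ax": 0,"ay": 0,"az": 0,"gripper": -1},{"dx": 0.14,"dy": 0.04,"dz": 0,"ax": 0,"ay": 0,"az": 0,"gripper": -1},{"dx": 0.22,"dy": 0.063,"dz": 0,"ax": 0,"ay": 0,"az": 0,"gripper": -1},{"dx": 0.3,"dy": 0.087,"dz": 0,"ax": 0,"ay": 0,"az": 0,"gripper": -1},{"dx": 0.38,"dy": 0.11,"dz": 0,"ax": 0,"ay": 0,"az": 0,"gripper": -1},{"dx": 0.46,"dy": 0.133,"dz": 0,"ax": 0,"ay": 0,"az": 0,"gripper": -1},{"dx": 0.54,"dy": 0.156,"dz": 0,"ax": 0,"ay": 0,"az": 0,"gripper": -1},{"dx": 0.62,"dy": 0.18,"dz": 0,"ax": 0,"ay": 0,"az": 0,"gripper": -1},{"dx": 0.62,"dy": 0.18,"dz": 0,"ax": 0,"ay": 0,"az": 0,"gripper": -1},{"dx": 0.62,"dy": 0.18,"dz": 0,"ax": 0,"ay": 0,"az": 0,"gripper": -1}])

```text
time: 5.3
eef_pos: [0.5302, 0.2784, 0.2261]
tcp_rot: [0.603, 0.798, -0.0, -0.0]
contact_force: [-0.1, -0.4, -0.1]
opening: 0.08
finger_force: 42.5
```

Request:
jog_arm(increments=[{"dx": 0.1,"dy": 0.03,"dz": 0.2,"ax": 0,"ay": 0,"az": 0,"gripper": -1},{"dx": 0.1,"dy": 0.03,"dz": 0.5,"ax": 0,"ay": 0,"az": 0,"gripper": -1},{"dx": 0.1,"dy": 0.03,"dz": 0.8,"ax": 0,"ay": 0,"az": 0,"gripper": -1},{"dx": 0.1,"dy": 0.03,"dz": 1,"ax": 0,"ay": 0,"az": 0,"gripper": -1},{"dx": 0.1,"dy": 0.03,"dz": 1,"ax": 0,"ay": 0,"az": 0,"gripper": -1}])

```text
time: 5.8
eef_pos: [0.5433, 0.2825, 0.352]
tcp_rot: [0.603, 0.798, 0.004, 0.003]
contact_force: [0.1, 0.6, -0.5]
opening: 0.084
finger_force: 42.5
```

Request:
jog_arm(increments=[{"dx": 0,"dy": 0,"dz": 0.3,"ax": 0,"ay": 0,"az": 0,"gripper": -1},{"dx": 0,"dy": -0.2,"dz": 0.35,"ax": 0,"ay": 0,"az": -0.05,"gripper": -1},{"dx": 0,"dy": -0.5,"dz": 0.35,"ax": 0,"ay": 0,"az": -0.1,"gripper": -1},{"dx": 0,"dy": -0.8,"dz": 0.35,"ax": 0,"ay": 0,"az": -0.16,"gripper": -1},{"dx": 0,"dy": -1,"dz": 0.35,"ax": 0,"ay": 0,"az": -0.22,"gripper": -1},{"dx": 0,"dy": -1,"dz": 0.35,"ax": 0,"ay": 0,"az": -0.22,"gripper": -1}])

```text
time: 6.4
eef_pos: [0.5416, 0.1596, 0.3865]
tcp_rot: [0.732, 0.681, -0.001, -0.001]
contact_force: [0.4, 1.2, -0.2]
opening: 0.084
finger_force: 42.4
```

Request:
jog_arm(increments=[{"dx": 0,"dy": -0.2,"dz": 0,"ax": 0,"ay": 0,"az": 0,"gripper": -1},{"dx": 0,"dy": -0.5,"dz": 0,"ax": 0,"ay": 0,"az": 0,"gripper": -1},{"dx": 0,"dy": -0.8,"dz": 0,"ax": 0,"ay": 0,"az": 0,"gripper": -1},{"dx": 0,"dy": -1,"dz": 0,"ax": 0,"ay": 0,"az": 0,"gripper": -1}])

```text
time: 6.8
eef_pos: [0.5417, 0.0412, 0.3868]
tcp_rot: [0.73, 0.683, -0.001, -0.001]
contact_force: [-0.1, -0.2, -0.9]
opening: 0.079
finger_force: 42.4
```

Request:
jog_arm(increments=[{"dx": 0,"dy": -0.25,"dz": 0,"ax": 0,"ay": 0,"az": 0,"gripper": -1},{"dx": 0,"dy": -0.5,"dz": 0,"ax": 0,"ay": 0,"az": 0,"gripper": -1},{"dx": 0,"dy": -0.8,"dz": 0,"ax": 0,"ay": 0,"az": 0,"gripper": -1},{"dx": 0,"dy": -1,"dz": 0,"ax": 0,"ay": 0,"az": 0,"gripper": -1}])

```text
time: 7.2
eef_pos: [0.5419, -0.0789, 0.3868]
tcp_rot: [0.73, 0.683, -0.0, -0.001]
contact_force: [-0.4, 0.2, -0.6]
opening: 0.084
finger_force: 42.4
```

Request:
jog_arm(increments=[{"dx": -0.1,"dy": -0.25,"dz": 0,"ax": 0,"ay": 0,"az": 0,"gripper": -1},{"dx": -0.2,"dy": -0.5,"dz": 0,"ax": 0,"ay": 0,"az": 0,"gripper": -1},{"dx": -0.4,"dy": -0.8,"dz": 0,"ax": 0,"ay": 0,"az": 0,"gripper": -1},{"dx": -0.5,"dy": -1,"dz": 0,"ax": 0,"ay": 0,"az": 0,"gripper": -1},{"dx": -0.5,"dy": -1,"dz": 0,"ax": 0,"ay": 0,"az": 0,"gripper": -1}])

```text
time: 7.7
eef_pos: [0.4811, -0.1995, 0.3869]
tcp_rot: [0.732, 0.682, -0.0, -0.001]
contact_force: [0.1, 0.5, -1.3]
opening: 0.081
finger_force: 42.4
```

Request:
jog_arm(increments=[{"dx": 0.01,"dy": -0.25,"dz": 0,"ax": 0,"ay": 0,"az": 0,"gripper": -1},{"dx": 0.02,"dy": -0.5,"dz": 0,"ax": 0,"ay": 0,"az": 0,"gripper": -1},{"dx": 0.02,"dy": -0.69,"dz": -0.2,"ax": 0,"ay": 0,"az": 0,"gripper": -1},{"dx": 0.02,"dy": -0.69,"dz": -0.5,"ax": 0,"ay": 0,"az": 0,"gripper": -1},{"dx": 0.02,"dy": -0.69,"dz": -0.8,"ax": 0,"ay": 0,"az": 0,"gripper": -1},{"dx": 0.02,"dy": -0.69,"dz": -0.95,"ax": 0,"ay": 0,"az": 0,"gripper": -1},{"dx": 0.02,"dy": -0.69,"dz": -0.95,"ax": 0,"ay": 0,"az": 0,"gripper": -1}])

```text
time: 8.4
eef_pos: [0.4836, -0.2781, 0.2691]
tcp_rot: [0.73, 0.683, -0.0, -0.005]
contact_force: [0.1, 1.1, -0.7]
opening: 0.085
finger_force: 42.4
```

```bash
python3 - <<'E'
from h import *
c=grab('scene','s3')
cv2.imwrite('pics/z5.png',cv2.resize(c['frame'][50:200,110:270],None,fx=4,fy=4,interpolation=cv2.INTER_CUBIC))
E
```

```text
(no output)
```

View pics/z5.png

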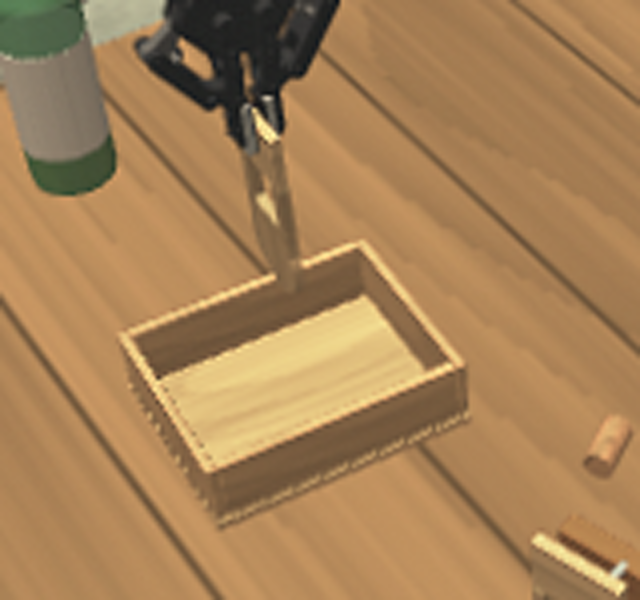

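The tag hangs upright above the crate, with its lower end at about (285,285) in the crop. I lower it slowly.

Request:
jog_arm(increments=[{"dx": 0,"dy": -0.02,"dz": -0.2,"ax": 0,"ay": 0,"az": 0,"gripper": -1},{"dx": 0,"dy": -0.02,"dz": -0.4,"ax": 0,"ay": 0,"az": 0,"gripper": -1},{"dx": 0,"dy": -0.02,"dz": -0.6,"ax": 0,"ay": 0,"az": 0,"gripper": -1},{"dx": 0,"dy": -0.02,"dz": -0.75,"ax": 0,"ay": 0,"az": 0,"gripper": -1},{"dx": 0,"dy": -0.02,"dz": -0.84,"ax": 0,"ay": 0,"az": 0,"gripper": -1},{"dx": 0,"dy": -0.02,"dz": -0.92,"ax": 0,"ay": 0,"az": 0,"gripper": -1},{"dx": 0,"dy": -0.02,"dz": -0.92,"ax": 0,"ay": 0,"az": 0,"gripper": -1},{"dx": 0,"dy": -0.02,"dz": -0.92,"ax": 0,"ay": 0,"az": 0,"gripper": -1}])

```text
time: 9.25
eef_pos: [0.4852, -0.2835, 0.165]
tcp_rot: [0.731, 0.683, 0.0, 0.001]
contact_force: [-0.1, -0.0, -0.0]
opening: 0.079
finger_force: 42.5
```

```bash
python3 - <<'E'
from h import *
c=grab('scene','s4')
cv2.imwrite('pics/z6.png',cv2.resize(c['frame'][50:200,110:270],None,fx=4,fy=4,interpolation=cv2.INTER_CUBIC))
E
```

```text
(no output)
```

View pics/z6.png

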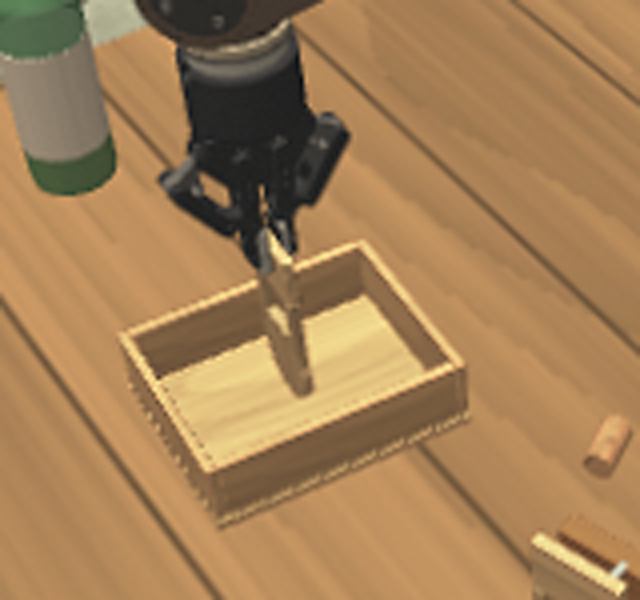

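The tag is inside the crate, with its lower end at about (300,385) and roughly 15 mm above the floor. I lower it a little more, release and retreat.

Request:
jog_arm(increments=[{"dx": 0,"dy": 0,"dz": -0.05,"ax": 0,"ay": 0,"az": 0,"gripper": -1},{"dx": 0,"dy": 0,"dz": -0.11,"ax": 0,"ay": 0,"az": 0,"gripper": -1},{"dx": 0,"dy": 0,"dz": -0.11,"ax": 0,"ay": 0,"az": 0,"gripper": -1},{"dx": 0,"dy": 0,"dz": -0.11,"ax": 0,"ay": 0,"az": 0,"gripper": -0.5},{"dx": 0,"dy": 0,"dz": -0.11,"ax": 0,"ay": 0,"az": 0,"gripper": 0},{"dx": 0,"dy": 0,"dz": -0.11,"ax": 0,"ay": 0,"az": 0,"gripper": 0.5},{"dx": 0,"dy": 0,"dz": -0.11,"ax": 0,"ay": 0,"az": 0,"gripper": 1},{"dx": 0,"dy": 0,"dz": -0.11,"ax": 0,"ay": 0,"az": 0,"gripper": 1},{"dx": 0,"dy": 0,"dz": -0.11,"ax": 0,"ay": 0,"az": 0,"gripper": 1},{"dx": 0,"dy": 0,"dz": -0.11,"ax": 0,"ay": 0,"az": 0,"gripper": 1}])

```text
time: 10.3
eef_pos: [0.4846, -0.2832, 0.1508]
tcp_rot: [0.731, 0.682, 0.0, 0.0]
contact_force: [0.5, -0.3, 0.4]
opening: 0.999
finger_force: 0.0
```

Request:
jog_arm(increments=[{"dx": 0,"dy": 0,"dz": 0.1,"ax": 0,"ay": 0,"az": 0,"gripper": 1},{"dx": 0,"dy": 0,"dz": 0.25,"ax": 0,"ay": 0,"az": 0,"gripper": 1},{"dx": 0,"dy": 0,"dz": 0.45,"ax": 0,"ay": 0,"az": 0,"gripper": 1},{"dx": 0,"dy": 0,"dz": 0.7,"ax": 0,"ay": 0,"az": 0,"gripper": 1},{"dx": 0,"dy": 0,"dz": 1,"ax": 0,"ay": 0,"az": 0,"gripper": 1},{"dx": 0,"dy": 0,"dz": 1,"ax": 0,"ay": 0,"az": 0,"gripper": 1},{"dx": 0,"dy": 0,"dz": 1,"ax": 0,"ay": 0,"az": 0,"gripper": 1},{"dx": 0,"dy": 0,"dz": 1,"ax": 0,"ay": 0,"az": 0,"gripper": 1},{"dx": 0,"dy": 0,"dz": 1,"ax": 0,"ay": 0,"az": 0,"gripper": 1},{"dx": 0,"dy": 0,"dz": 1,"ax": 0,"ay": 0,"az": 0,"gripper": 1}])

```text
time: 11.3
eef_pos: [0.4841, -0.2829, 0.2692]
tcp_rot: [0.731, 0.682, -0.0, -0.001]
contact_force: [-0.2, -0.2, -0.9]
opening: 1.004
finger_force: 0.0
```

```bash
python3 - <<'E'
from h import *
c=grab('scene','s5')
cv2.imwrite('pics/z7.png',cv2.resize(c['frame'][50:290,110:370],None,fx=2.4,fy=2.4,interpolation=cv2.INTER_CUBIC))
E
```

```text
(no output)
```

View pics/z7.png

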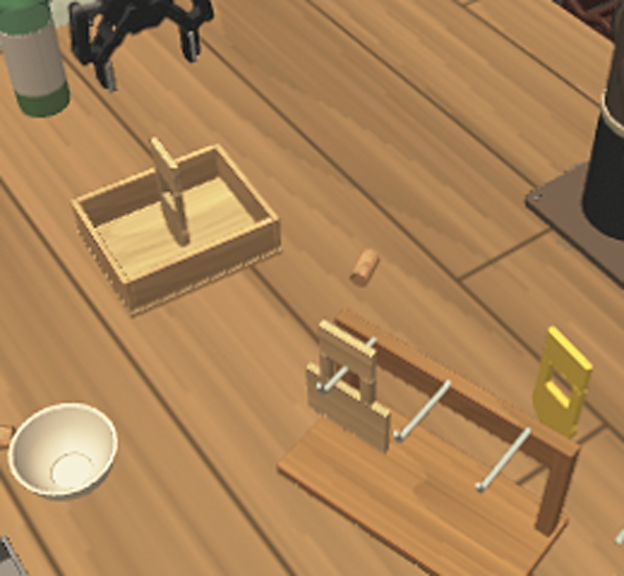

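The tag stands free in the crate at about (170,190), and the square tag still hangs at (350,380). I wait a second and check that nothing is moving.

Request:
jog_arm(increments=[{"dx": 0,"dy": 0,"dz": 0.4,"ax": 0,"ay": 0,"az": 0,"gripper": 1},{"dx": 0,"dy": 0,"dz": 0.6,"ax": 0,"ay": 0,"az": 0,"gripper": 1},{"dx": 0,"dy": 0,"dz": 0.6,"ax": 0,"ay": 0,"az": 0,"gripper": 1},{"dx": 0,"dy": 0,"dz": 0.6,"ax": 0,"ay": 0,"az": 0,"gripper": 1},{"dx": 0,"dy": 0,"dz": 0.6,"ax": 0,"ay": 0,"az": 0,"gripper": 1},{"dx": 0,"dy": 0,"dz": 0.6,"ax": 0,"ay": 0,"az": 0,"gripper": 1},{"dx": 0,"dy": 0,"dz": 0.6,"ax": 0,"ay": 0,"az": 0,"gripper": 1},{"dx": 0,"dy": 0,"dz": 0.6,"ax": 0,"ay": 0,"az": 0,"gripper": 1},{"dx": 0,"dy": 0,"dz": 0.6,"ax": 0,"ay": 0,"az": 0,"gripper": 1},{"dx": 0,"dy": 0,"dz": 0.6,"ax": 0,"ay": 0,"az": 0,"gripper": 1}])

```text
time: 12.35
eef_pos: [0.4846, -0.2832, 0.3426]
tcp_rot: [0.731, 0.682, -0.0, -0.0]
contact_force: [0.0, 0.4, 0.5]
opening: 1.003
finger_force: 0.0
```

```bash
python3 - <<'E'
from h import *
a=dict(np.load('s5.npz'))['frame'][105:182,138:230].astype(int)
for i in range(3):
    b=imaging.read_camera('scene')['frame'][105:182,138:230].astype(int)
    print(abs(a-b).max(),abs(a-b).mean(),(abs(a-b).max(-1)>40).sum()); a=b
E
```

```text
3 0.8004423113118765 0
3 0.5062582345191041 0
3 0.5033408620365142 0
```

```bash
python3 -c "
from plant import job
print(job.sign_off())"
```

```text
the job is handed in; nothing more can be done
None
```

The job is handed in (no verdict came back): the round-ended tag was slid off its peg without forcing and stands still, let go, in the crate, and the square-ended tag still hangs on its peg.

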